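Ease the spring clip off the bar with the wedge

TASK

The bar in the welding fixture is held by a spring clip. Pick up the flat tapered wedge (not the round drift with the same handle, which stays where it is), slide its thin end along the bar and under the clip's crown until the clip's legs spread and let go of the bar, without touching the clip with the gripper. Then draw the wedge out and lay it back down on the table, right way up and well clear of the fixture.

Things in the scene. Friction and masses are not known exactly. Their poses are not given: they have to be found in the camera images.
- wedge: Loose steel wedge, ~0.3 kg, lying flat. Blade 16 mm wide (y), 110 long, rising from 3 mm thick at the tip to 39; behind it a wooden block handle 44 (x) x 24 (y) x 52 high, centre at x = -132: grip it across y, firmly, ~30 above the underside. Origin: middle of the tip's bottom edge; x points out of the tip, z up. Lies right of the fixture, tip to the robot's left; may be swapped with the drift.
- drift: Bystander, leave it: round drift with the same block handle as the wedge, but its 110 mm shaft is a round 30 mm bar with a blunt end, too thick to enter under the clip. Origin at the bottom of the blunt end, x pointing out of it, z up.
- fixture: Fixed. Origin on the table below the seated clip's middle; x along the bar, the way to push the wedge (about robot's left). Level steel bar, 28 mm dia., x -85 to 60, top 74 above the table. Base 170 x 80. Two 96 mm high posts at x 11 to 23, y 25 to 37 either side, stop the clip sliding; the blade passes in the 50 mm gap between them. At x < -10 nothing stands above the bar's top.
- clip: Spring clip astride the bar: crown 60 mm (y, across) x 20 (x, along) x 4, a springy leg each side hooked under the bar. Origin: middle of crown's underside, seated 89 above table; axes as fixture's. Gap under the crown: 15 high, 48 wide. Legs let go once the tip is ~75 to 80 past the crown's middle (push to ~90; handle meets clip at ~100), ~5 N. It then sits loose on top or rides off on the blade.
Things that resemble listed ones, but are neither listed nor needed, are in the scene too. What is shaped like the wedge but blue or red is not meant.

How it is judged (in metres and radians):
On the way:
1. the wedge's tip is under the clip's crown, past its middle, while the clip is still seated on the bar (x of wedge in the frame of clip above 0 m and y of wedge in the frame of clip between -0.024 and 0.024 m and z of wedge in the frame of clip between -0.03 and 0 m and z of clip in the frame of fixture below 0.099 m), for 0.1 s.
At the end, for the whole second after the job is handed in: Clip let go of the bar and at rest: crown 12 mm or more above its seat (may rest on top of the bar or on the wedge), or over 50 mm away, or tipped over 35 degrees. Wedge at rest on the table, right way up (within 14 degrees), tip over 12 cm from the point below the seat, not touching the fixture ((z of clip in the frame of fixture above 0.101 m or horizontal distance between clip and fixture above 0.05 m or angle between clip's own z axis and vertical above 0.6 rad) and linear speed of clip below 0.05 m/s and height (world z) of wedge below 0.02 m and angle between wedge's own z axis and vertical below 0.25 rad and linear speed of wedge below 0.02 m/s and horizontal distance between wedge and fixture above 0.12 m and contact force between wedge and fixture below 0.3 N).
It fails at once if the gripper pushes or grips the clip (contact force between the fingers and clip above 1 N).
It fails at once if the round drift is moved by more than 3 cm (distance of drift from where it was at the start of the episode above 0.03 m).
It also fails if it takes over 61 s, if anything falls off the work surface, if the arm or the gripper's body presses on something with over 40 N, if the wrist force passes 120 N, or if a joint passes its speed limit or range.

ROBOT

A 6-joint arm with a two-finger parallel gripper is mounted at the origin on the work surface. World frame = base frame: x ahead of the robot, y to its left, z up, the work surface at z = 0. Lengths are in mm, angles in rad, forces in N, time in s.
With the tool pointing down it reaches from about 275 to 750 mm from the base axis. Payload 10.2 kg.
Tool frame: the origin (TCP) lies on the centre line of the jaws, within the pads' length; the fingertips stand 17 mm ahead of it and the grasp point (between the pads) lies 2 mm behind it (ctrl.tip_extent is the distance from the TCP to the fingertips, in mm); z points along the fingers, y is the line along which they close (so a half turn about z gives the same grasp; the last joint's range is limited). The gripper opens to 85 mm and grips with 20 to 120 N. Pads are 22 mm wide; open, the fingers measure 114 mm over their backs; the gripper's body (76 mm by 85 mm) begins 54 mm behind the grasp point. The pads swing forward as they close: fully open they stand 13 mm farther back than shut.
Start: joints at [-1.463, 0.313, 1.498, -0, 1.331, -0.223], TCP at [170.507, -496.547, 248.294] pointing down, gripper open.
Joint ranges: [-2.94, 2.94], [-0.97, 2.17], [0.19, 2.56], [-1.23, 4.37], [0.02, 3.11], [-2.88, 2.88]. Speed limits (rad/s): [2.39, 2.39, 3.01, 3.14, 3.14, 3.14].

INTERFACE

Orientations are given as a unit quaternion [w, x, y, z].
In Python, from rig import sensors, capture, ctrl, cut_out, place_of gives the robot as it stands.
- The arm moves only by the shell command python3 -m jog 'ROWS' [FORCE]. ROWS is JSON, a list of rows, each a list of 3 entries, a list of its own where there are three numbers: the shift along the world's x, y, z in mm, then the turn, a rotation vector about the world's x, y, z in degrees, then the closure, from 0 (fully open) to 1 (shut). A call has exactly 8 rows; each row is the pose to reach, as a shift and turn from the pose commanded when the call began; what a row does not reach only later rows make up. A row lasts 1/12 s, in which the tool goes at most 41.7 mm and 7.16 degrees, less where a joint would pass 70% of its speed; a pose out of reach is approached as far as the arm can. A call with a gripper value outside its range is refused whole. The fingers move at their own pace and stop on an object; FORCE is the grip in N (left out, the last holds). Time passes only in rows, so rows that repeat a pose let the fingers close, or fill a call up. It gives the time, the measured TCP pose, the force and the opening at its end, in the units of the state.
- sensors.sense(): the state, without advancing time (a new reading comes with each control period).
- capture(name): name is "scene" or "top"; returns a dict with "color" (384x512x3 uint8, blue, green, red), "z_map" (384x512 float32, mm along the optical axis (not along the pixel's ray), 0 where there is no reading), "camera_matrix" (3x3 intrinsics, pixels), "k1" (the pictures are not rectified: a ray, as slopes to the right and down, at radius r is drawn at 1 + k1 r^2 times it, then the intrinsics apply), "R" (3x3) and "t" (3): a world point X has camera coordinates R X + t. Camera axes: x right, y down, z forward; pixel columns grow to the right and rows downward; lengths in mm; the calibration is good to about 2 mm. A picture is of the moment at which its call begins.
- ctrl.finish_job(): hands the job in, once; it reports no verdict.
Trained networks look in a picture, given as the dict that the camera call returned (one of the last four; its "shot" number tells which), for a name from the list of things; names that differ only in an ending like _2 or _b are one class to them, and where a whole thing is asked for, a point or a joint stands for the part that bears it (a point fixed in the world has none). Each returns a list of dicts, best first, with "p" (0 to 1); they miss things now and then, are a little off and sometimes report something else, mostly with a low value. They report only what shows in the picture. A call takes as long as a camera call. They do not tell look-alikes from the thing itself.
- cut_out(picture, query): "region" (384x512 bool, what is visible of it) and "box" ([left, top, right, bottom] in pixels, round what is visible of it).
- place_of(picture, query): "centre" ([row, column] in pixels: a listed point, or the origin of a listed thing).
The state is a dict: "time_s": time; "joints": joint angles; "dq": joint speeds; "tau": joint torques, N m; "eef_pos": TCP position; "ee_rot": TCP orientation; "force": force on the tool from outside, world axes, zero at the start; "wrist_torque": the same for the moment, N m; "grip_width": opening from 0.0 (shut) to 1.0 (fully open).
Only numpy, scipy, OpenCV 4.12 (cv2) and the standard library are available. Lean on these libraries where they do the work, as an engineer would, in place of code of your own. Each camera call takes 0.05 s, during which the arm holds its last target. There are 200 camera calls.

## Working session

There is one attempt and no reset: what is moved stays moved. The work goes in short steps, Python scripts to look and compute and a shell command to move; the robot and the scene stay as the last step left them, time stands still between calls to the robot, and variables do not carry over. Pictures are saved under pics/ and viewed, on a budget of 10 in all, crops included, one or two more only if the job needs it, and the job is handed in when it is done.

```bash
ls; mkdir -p pics
cat > h.py <<'E'
import numpy as np, cv2
from rig import sensors, capture, ctrl, cut_out, place_of
def pts(p, m=None):
    z=p["z_map"]; m=(z>0) if m is None else (m&(z>0))
    v,u=np.nonzero(m); K=np.array(p["camera_matrix"],float)
    # invert the given model: drawn = (1+k1 r^2)*slope
    n=cv2.undistortPoints(np.stack([u,v],1).astype(float)[:,None],K,np.array([p["k1"],0,0,0.]))[:,0]
    zz=z[v,u]; c=np.column_stack([n*zz[:,None],zz])
    return (c-np.array(p["t"]))@np.array(p["R"]), v,u
def proj(p,X):
    c=np.atleast_2d(X)@np.array(p["R"]).T+np.array(p["t"])
    K=np.array(p["camera_matrix"]);n=c[:,:2]/c[:,2:];n=n*(1+p["k1"]*(n**2).sum(1,keepdims=True))
    return n*[K[0,0],K[1,1]]+[K[0,2],K[1,2]]
def at(p,r,c):
    m=np.zeros(p["z_map"].shape,bool); m[int(r)-1:int(r)+2,int(c)-1:int(c)+2]=1
    return np.median(pts(p,m)[0],axis=0)
E
python3 - <<'E'
from h import *
for n in("scene","top"):
    p=capture(n); cv2.imwrite(f"pics/{n}0.png",p["color"])
    print(n,"cam",-np.array(p["R"]).T@p["t"])
    for q in("wedge","drift","fixture","clip"):
        for d in place_of(p,q)[:3]: print(q,d["p"],d["centre"],at(p,*d["centre"]).round(1))
        for d in cut_out(p,q)[:3]: print("  cut",d["p"],d["box"])
s=sensors.sense();print(s)
E
```

```text
pics
scene cam [877.43297817 416.06338446 604.93996023]
wedge 0.78 [224.3, 225.7] [ 5.915e+02 -1.326e+02 -5.000e-01]
wedge 0.78 [208.3, 322.1] [ 3.64e+02 -5.12e+01 -3.00e-01]
wedge 0.7 [201.3, 292.7] [ 420.4 -100.5   12.9]
  cut 0.96 [318.9, 208.6, 362.3, 260.4]
  cut 0.92 [199.9, 168.9, 225.2, 226.9]
  cut 0.57 [148.8, 146.9, 202.6, 173.0]
drift 0.67 [202.0, 294.5] [ 414.  -100.8    5.5]
  cut 0.63 [250.1, 157.9, 298.3, 204.4]
fixture 0.61 [323.1, 314.4] [619.  206.5  72.4]
  cut 0.72 [199.9, 170.5, 223.7, 225.7]
  cut 0.59 [265.9, 265.7, 356.1, 366.8]
clip 0.84 [295.1, 318.3] [590.7 179.   92.8]
  cut 0.57 [300.9, 285.3, 336.1, 320.1]
top cam [ 378.21226319 -106.52156718 1129.62562991]
wedge 0.89 [170.2, 265.8] [ 6.013e+02 -1.306e+02  3.000e-01]
wedge 0.88 [138.6, 379.8] [ 674.4 -415.3    1.1]
wedge 0.71 [267.6, 229.6] [ 3.715e+02 -3.840e+01  1.000e-01]
  cut 0.67 [365.5, 137.4, 384.5, 201.2]
  cut 0.55 [162.7, 243.8, 229.9, 265.4]
  cut 0.38 [107.8, 157.1, 178.0, 199.8]
drift 0.85 [251.5, 252.3] [407.7 -93.7   0.6]
  cut 0.7 [252.5, 235.9, 321.2, 255.9]
fixture 0.71 [174.1, 125.2]
[... 205 characters left out ...]
123.1, 161.9, 136.0, 188.8]
{'time_s': 0.9, 'joints': array([-1.46338611e+00,  3.12874229e-01,  1.49771411e+00, -2.73811415e-05,
        1.33101169e+00, -2.23406134e-01]), 'dq': array([ 0.00028802,  0.00015536,  0.00016771, -0.00107732,  0.00173971,
        0.0013795 ]), 'tau': array([ 4.27341183e-05, -4.12150311e+01, -2.59900188e+01, -1.86486773e-04,
        4.43404369e-04, -1.27632373e-05]), 'eef_pos': array([ 170.50680578, -496.5357822 ,  248.30205245]), 'ee_rot': array([-4.45105048e-06,  9.86350694e-01,  1.64658156e-01, -1.30628166e-05]), 'force': array([-0.80831134, -0.03023251,  0.66580631]), 'wrist_torque': array([0.021155  , 0.00925281, 0.0043189 ]), 'grip_width': 0.9965272004708157}
```

```bash
python3 -c "
import cv2,numpy as np
a=cv2.imread('pics/scene0.png');b=cv2.imread('pics/top0.png')
cv2.imwrite('pics/both.png',np.vstack([cv2.resize(a[130:384,100:420],(756,600))[:, :],])) 
cv2.imwrite('pics/topc.png',cv2.resize(b[110:360,80:400],None,fx=2.4,fy=2.4))"
```

```text
(no output)
```

View pics/both.png

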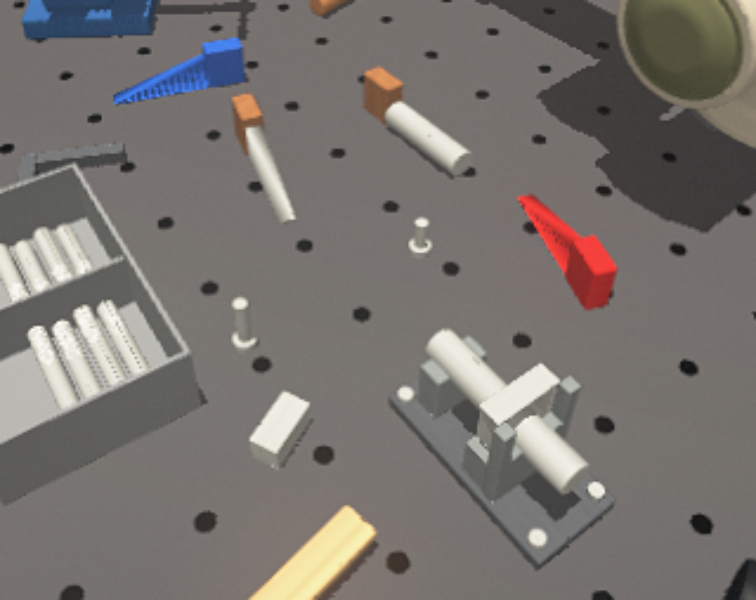

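View pics/topc.png

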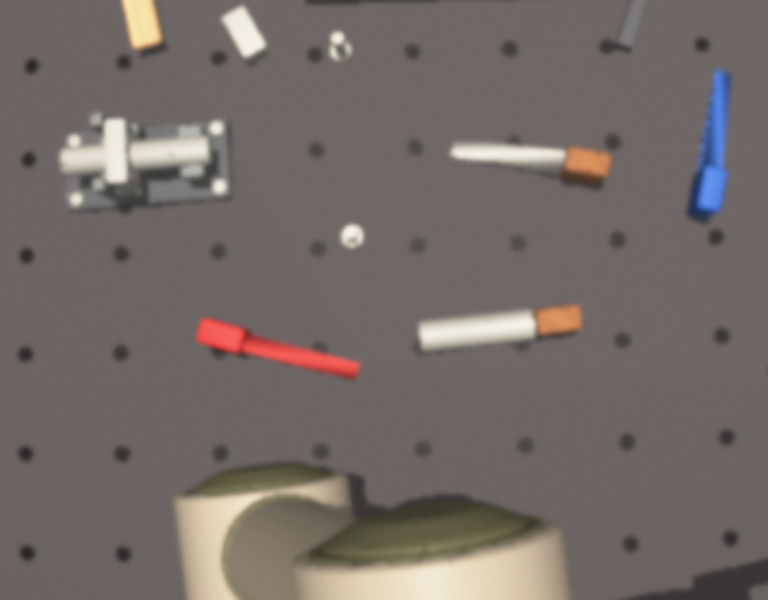

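The orange-handled wedge is at crop (450–610, 150) in the top view, tip to the left. The drift is at (420–580, 325) and the fixture at (60–230, 160). Next I'll fit the poses.

```bash
cat > fit.py <<'E'
from h import *
def orange(p):
    h=cv2.cvtColor(p["color"],cv2.COLOR_BGR2HSV); return (h[...,0]>4)&(h[...,0]<18)&(h[...,1]>110)&(h[...,2]>80)
def line(X):  # xy centre, yaw
    c=X[:,:2].mean(0); w=np.linalg.svd(X[:,:2]-c,full_matrices=False)[2][0]; w=w*np.sign(w[1]); return c,w
if __name__=="__main__":
    for n in("scene","top"):
        p=capture(n); X,v,u=pts(p); o=orange(p)[v,u]
        box=(abs(X[:,0]-590)<50)&(X[:,1]>-310)&(X[:,1]<-110)
        H=X[box&o&(X[:,2]>44)&(X[:,2]<60)]; B=X[box&~o&(X[:,2]>5)&(X[:,2]<45)]
        A=X[box&(X[:,2]>5)]
        print(n,"handle top n",len(H),H.mean(0).round(1),cv2.minAreaRect(H[:,:2].astype(np.float32)),"blade",B.mean(0).round(1),"ymax",B[:,1].max(),"all yaw",line(A)[1])
        for a in range(-230,-120,12):
            s=B[abs(B[:,1]-a)<6]; print("   y",a,s.mean(0).round(1) if len(s) else 0, s[:,0].min().round(1) if len(s) else 0,s[:,0].max().round(1) if len(s) else 0)
        F=X[(X[:,0]>510)&(X[:,0]<650)&(X[:,1]>60)&(X[:,1]<270)]
        C=F[(F[:,2]>87)&(F[:,2]<99)&(abs(F[:,0]-583)<25)]
        print(" clip+ n",len(C),C.mean(0).round(1),cv2.minAreaRect(C[:,:2].astype(np.float32)))
        R=F[(F[:,2]>66)&(F[:,2]<78)&(abs(F[:,0]-583)<18)]
        print(" bar",len(R),R[:,1].min(),R[:,1].max(),R[:,2].max())
        for a in range(110,250,10):
            s=R[abs(R[:,1]-a)<5]
            if len(s)>3: print("   y",a,s.mean(0).round(1),s[:,2].max().round(1))
E
python3 fit.py
```

```text
scene handle top n 115 [ 575.3 -261.6   50.5] ((574.0133056640625, -264.9029541015625), (41.10003662109375, 23.212100982666016), 77.33119201660156) blade [ 588.6 -202.7   20.8] ymax -137.34635680915545 all yaw [0.16742233 0.98588527]
   y -230 [ 582.9 -229.6   29.7] 572.4 590.5
   y -218 [ 585.5 -217.5   26. ] 574.2 592.9
   y -206 [ 587.7 -205.8   23.4] 576.5 595.0
   y -194 [ 589.6 -193.7   19.8] 580.9 597.5
   y -182 [ 591.8 -181.7   16.9] 582.9 600.1
   y -170 [ 594.6 -170.    12.9] 585.4 602.8
   y -158 [ 595.5 -157.9    9.4] 586.9 604.4
   y -146 [ 597.5 -147.5    6.5] 590.0 605.5
   y -134 [ 593.7 -137.3    5.7] 593.7 593.7
   y -122 0 0 0
 clip+ n 361 [581.4 183.8  92.9] ((583.0162963867188, 186.6968994140625), (49.817108154296875, 32.87961196899414), 0.07036431133747101)
 bar 806 98.0713465911504 241.54581697327325 76.49751705390808
   y 110 [593.3 110.   72.1] 74.0
   y 120 [593.6 120.1  72.3] 75.0
   y 130 [593.  130.   72.9] 75.3
   y 140 [592.8 140.   72.8] 76.5
   y 150 [592.1 149.9  72.4] 75.4
   y 160 [592.3 158.7  72.1] 75.2
   y 180 [590.4 184.3  70.4] 72.6
   y 190
[... 817 characters left out ...]
.6] 542.0 635.2
   y -122 [ 610.1 -124.7    5.4] 585.9 630.4
 clip+ n 187 [581.8 181.5  92.9] ((583.0719604492188, 186.1016082763672), (31.692035675048828, 49.00209426879883), 89.38321685791016)
 bar 532 96.57472139800647 239.93374395379342 77.79985659139844
   y 110 [589.3 110.   71.7] 77.8
   y 120 [588.9 119.9  71.5] 77.0
   y 130 [589.  129.8  72. ] 77.4
   y 140 [587.8 139.8  71.4] 75.0
   y 150 [588.2 150.   71.6] 76.5
   y 160 [587.  160.   71.6] 76.6
   y 170 [588.3 170.1  71.4] 75.6
   y 180 [585.3 176.3  71. ] 77.0
   y 200 [585.  201.   72.2] 77.6
   y 210 [584.9 210.4  71.7] 77.0
   y 220 [584.8 220.2  71.4] 75.8
   y 230 [584.2 230.5  71.5] 76.5
   y 240 [583.9 237.6  71.3] 76.3
```

```bash
python3 -m jog '[[[25,14,-5],[0,0,5],0],[[60,34,-12],[0,0,10],0],[[95,54,-20],[0,0,15],0],[[130,74,-28],[0,0,20],0],[[165,94,-36],[0,0,25],0],[[200,114,-44],[0,0,30],0],[[230,130,-50],[0,0,34],0],[[240,136,-52],[0,0,36],0]]' 100
python3 -m jog '[[[20,11,-5],[0,0,4],0],[[50,28,-12],[0,0,8],0],[[80,45,-20],[0,0,12],0],[[110,62,-28],[0,0,16],0],[[135,76,-36],[0,0,20],0],[[152,86,-44],[0,0,23],0],[[161,90,-48],[0,0,24.5],0],[[161,90.5,-48],[0,0,24.5],0]]' 100
```

```text
time_s: 1.67
eef_pos: [413.4, -357.8, 195.3]
ee_rot: [-0.001, 0.886, 0.465, 0.0]
force: [-0.0, -0.9, 0.2]
grip_width: 1.001
time_s: 2.33
eef_pos: [572.0, -269.4, 147.1]
ee_rot: [-0.001, 0.769, 0.64, -0.0]
force: [0.7, -0.4, -1.5]
grip_width: 1.002
```

```bash
python3 -m jog '[[[0,0,-15],[0,0,0],0],[[0,0,-40],[0,0,0],0],[[0,0,-65],[0,0,0],0],[[0,0,-88],[0,0,0],0],[[0,0,-105],[0,0,0],0],[[0,0,-115],[0,0,0],0],[[0,0,-119],[0,0,0],0],[[0,0,-119],[0,0,0],0]]' 100
python3 -m jog '[[[0,0,0],[0,0,0],0.3],[[0,0,0],[0,0,0],0.5],[[0,0,0],[0,0,0],0.7],[[0,0,0],[0,0,0],0.9],[[0,0,0],[0,0,0],1],[[0,0,0],[0,0,0],1],[[0,0,0],[0,0,0],1],[[0,0,0],[0,0,0],1]]' 100
python3 -m jog '[[[0,0,0],[0,0,0],1],[[0,0,0],[0,0,0],1],[[0,0,5],[0,0,0],1],[[0,0,20],[0,0,0],1],[[0,0,45],[0,0,0],1],[[0,0,70],[0,0,0],1],[[0,0,90],[0,0,0],1],[[0,0,100],[0,0,0],1]]' 100
```

```text
time_s: 3.0
eef_pos: [571.0, -270.7, 29.4]
ee_rot: [-0.0, 0.77, 0.639, -0.0]
force: [-0.3, 0.3, 0.2]
grip_width: 1.001
time_s: 3.67
eef_pos: [571.8, -270.2, 29.9]
ee_rot: [0.001, 0.769, 0.639, 0.0]
force: [-0.5, 0.6, 7.1]
grip_width: 0.267
time_s: 4.33
eef_pos: [571.9, -270.3, 131.6]
ee_rot: [0.001, 0.769, 0.639, 0.0]
force: [0.5, -0.1, -2.7]
grip_width: 0.263
```

```bash
python3 -m jog '[[[2,15,0],[0,0,2],1],[[5,45,0],[0,0,4],1],[[9,80,0],[0,0,6],1],[[14,115,0],[0,0,8],1],[[18,150,0],[0,0,10],1],[[22,185,0],[0,0,12],1],[[24,207,0],[0,0,12.8],1],[[24,214,0],[0,0,12.8],1]]' 100
cat > chk.py <<'E'
from h import *
import sys
tag=sys.argv[1]
s=sensors.sense(); print(s["eef_pos"].round(1),s["force"].round(1))
for n in("scene","top"):
    p=capture(n); cv2.imwrite(f"pics/{n}{tag}.png",p["color"]); X,v,u=pts(p)
    for q in("wedge","clip"):
        for d in place_of(p,q)[:3]: print(n,q,d["p"],d["centre"],at(p,*d["centre"]).round(1))
    F=X[(X[:,0]>540)&(X[:,0]<640)&(X[:,1]>-40)&(X[:,1]<250)&(X[:,2]>66)&(X[:,2]<160)]
    for a in range(-40,250,10):
        t=F[abs(F[:,1]-a)<5]
        if len(t)>3: print("  y",a,"n",len(t),t.mean(0).round(1),"x",t[:,0].min().round(1),t[:,0].max().round(1),"z",t[:,2].min().round(1),t[:,2].max().round(1))
E
python3 chk.py 1; python3 -c "
import cv2
a=cv2.imread('pics/scene1.png');cv2.imwrite('pics/s1c.png',cv2.resize(a[200:384,200:420],None,fx=3,fy=3))"
```

```text
time_s: 5.0
eef_pos: [594.7, -51.6, 127.6]
ee_rot: [-0.002, 0.691, 0.723, -0.0]
force: [-0.4, -0.3, -3.0]
grip_width: 0.269
[594.7 -51.6 127.6] [-0.4 -0.3 -3. ]
scene wedge 0.84 [170.1, 148.9] [ 667.  -427.     1.4]
scene wedge 0.81 [255.0, 285.6] [535.6  23.3   1.3]
scene wedge 0.64 [209.7, 323.6] [364.2 -48.1  -0.6]
scene clip 0.73 [295.4, 318.5] [590.3 178.6  92.9]
  y -40 n 85 [605.5 -38.3 143.4] x 575.9 636.1 z 101.4 159.3
  y -30 n 166 [600.2 -28.8 134.1] x 584.5 608.3 z 100.1 151.2
  y -20 n 82 [599.  -19.6 125.3] x 587.4 604.0 z 97.7 148.0
  y -10 n 74 [598.1  -9.7 123.2] x 586.4 603.3 z 99.5 132.9
  y 0 n 73 [5.981e+02 1.000e-01 1.203e+02] x 585.8 603.1 z 98.3 131.2
  y 10 n 77 [596.7  10.1 119. ] x 585.6 602.4 z 98.7 127.2
  y 20 n 65 [596.5  20.1 115.9] x 585.4 602.1 z 97.8 123.5
  y 30 n 68 [595.6  30.1 114.7] x 584.1 601.6 z 98.8 121.7
  y 40 n 65 [595.1  40.1 111.9] x 583.7 601.2 z 98.4 117.2
  y 50 n 61 [594.   50.  109.4] x 584.3 600.9 z 97.6 114.4
  y 60 n 58 [593.6  59.8 106.9] x 583.4 600.5 z 97.6 112.1
  y 70 n 53 [592.5  69.8 104.3] x 582.9 599.9 z 99.9 107.3
  y
[... 1237 characters left out ...]
41 [589.1 130.4  71.7] x 577.9 600.8 z 66.6 78.7
  y 140 n 42 [588.6 140.   71.4] x 575.7 601.7 z 66.3 78.2
  y 150 n 43 [586.6 149.5  72.2] x 575.9 599.3 z 66.3 77.6
  y 160 n 47 [588.2 159.7  71.7] x 576.5 600.3 z 66.5 77.1
  y 170 n 97 [584.5 171.7  81. ] x 558.6 616.1 z 66.5 98.3
  y 180 n 131 [587.3 179.7  89.5] x 556.4 616.8 z 66.2 96.7
  y 190 n 105 [580.8 189.3  90.4] x 549.4 623.3 z 66.0 100.4
  y 200 n 90 [590.3 199.9  83.3] x 549.0 624.3 z 66.1 99.5
  y 210 n 45 [588.4 209.7  73.4] x 573.8 621.2 z 66.4 96.9
  y 220 n 45 [584.2 219.7  71.6] x 573.4 597.6 z 66.3 76.3
  y 230 n 43 [583.7 229.8  71.8] x 571.9 597.6 z 66.1 76.5
  y 240 n 21 [584.5 237.3  71.3] x 572.2 595.5 z 66.4 74.3
```

View pics/s1c.png

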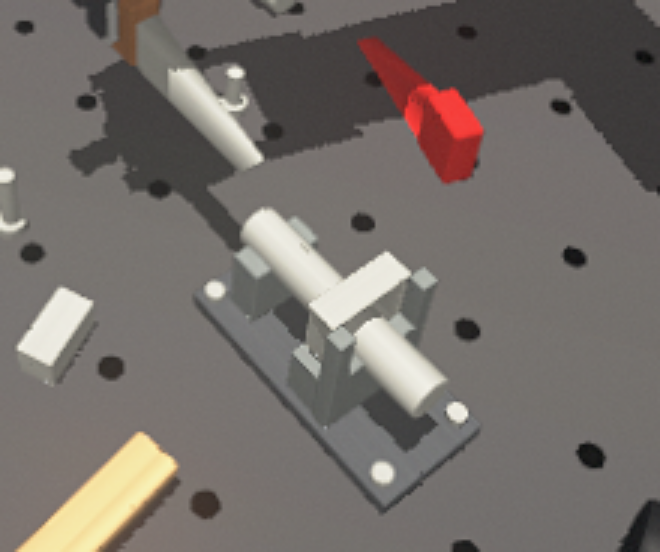

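```bash
python3 -m jog '[[[1,5,-3],[0,0,0],1],[[1,14,-9],[0,0,0],1],[[0.5,25,-15],[0,0,0],1],[[0,36,-20],[0,0,0],1],[[-0.5,48,-22.5],[0,0,0],1],[[-1,58,-23],[0,0,0],1],[[-1.5,65,-23],[0,0,0],1],[[-1.5,65,-23],[0,0,0],1]]' 100
python3 chk.py 2 | grep -v "y -[0-9]" ; python3 -c "
import cv2
a=cv2.imread('pics/scene2.png');cv2.imwrite('pics/s2c.png',cv2.resize(a[210:384,230:400],None,fx=3.4,fy=3.4))"
```

```text
time_s: 5.97
eef_pos: [593.9, 10.7, 106.5]
ee_rot: [0.0, 0.692, 0.722, 0.0]
force: [0.4, -0.0, -3.6]
grip_width: 0.265
[593.9  10.7 106.5] [ 0.4 -0.  -3.6]
scene wedge 0.95 [206.0, 320.2] [ 3.63e+02 -6.06e+01 -1.00e-01]
scene wedge 0.85 [169.4, 148.6] [ 664.7 -433.7    1.4]
scene wedge 0.84 [287.4, 308.0] [582.7 146.3  71.7]
scene clip 0.63 [297.9, 320.4] [590.  183.4  92.5]
  y 0 n 69 [594.4   1.8 143.6] x 548.7 621.0 z 125.7 159.6
  y 10 n 130 [600.3  10.1 134.3] x 553.8 626.9 z 97.6 159.9
  y 20 n 470 [597.8  20.5 132.3] x 541.1 640.0 z 78.6 159.8
  y 30 n 169 [601.2  29.8 122.6] x 573.6 634.7 z 78.6 159.7
  y 40 n 135 [598.4  38.6 108.5] x 585.9 606.5 z 75.4 127.4
  y 50 n 86 [598.   49.7 101.5] x 585.8 602.9 z 75.2 112.7
  y 60 n 90 [597.5  59.8  99.4] x 585.5 602.7 z 76.1 109.6
  y 70 n 80 [596.7  70.   97.7] x 584.5 601.9 z 77.2 106.4
  y 80 n 78 [595.9  79.9  95.9] x 585.2 602.3 z 76.0 105.2
  y 90 n 76 [595.8  89.7  93.4] x 583.9 601.6 z 77.6 100.2
  y 100 n 93 [596.3 100.1  86.3] x 584.4 606.6 z 66.5 96.5
  y 110 n 100 [596.6 109.9  83.1] x 582.9 607.9 z 66.3 93.2
  y 120 n
[... 689 characters left out ...]
.0 z 66.4 76.1
  y 240 n 71 [588.6 238.6  71.2] x 575.9 599.9 z 66.0 75.7
top wedge 0.92 [136.8, 381.8] [ 680.3 -421.3    1.1]
top wedge 0.87 [267.7, 228.7] [371.6 -36.    0.8]
top clip 0.68 [171.0, 126.2] [591.3 184.6  92.1]
  y 170 n 12 [608.5 174.2  90. ] x 597.6 616.8 z 79.6 96.4
  y 180 n 107 [588.8 180.4  92.9] x 556.8 616.5 z 75.3 98.0
  y 190 n 103 [580.7 189.5  89.9] x 549.0 623.7 z 66.9 100.4
  y 200 n 91 [590.2 199.6  84.2] x 548.7 623.8 z 67.3 99.5
  y 210 n 47 [587.7 209.5  73.4] x 573.2 621.5 z 67.0 98.3
  y 220 n 49 [584.5 220.   71.2] x 571.7 597.7 z 66.1 78.4
  y 230 n 43 [584.1 230.   71.6] x 571.7 597.4 z 67.2 75.4
  y 240 n 20 [584.1 237.2  72.1] x 573.8 595.3 z 67.0 76.0
```

View pics/s2c.png

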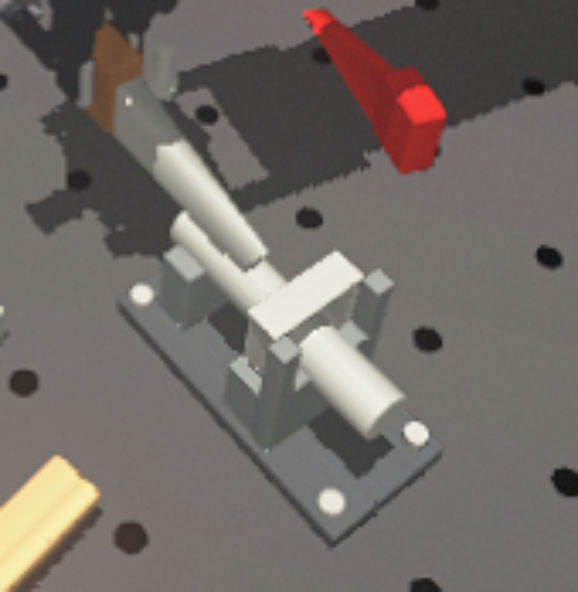

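```bash
python3 -m jog '[[[-0.2,6,-0.5],[0,0,0],1],[[-0.6,14,-1],[0,0,0],1],[[-1,22,-1],[0,0,0],1],[[-1.3,30,-1],[0,0,0],1],[[-1.6,38,-1],[0,0,0],1],[[-2,46,-1],[0,0,0],1],[[-2.2,52,-1],[0,0,0],1],[[-2.3,54,-1],[0,0,0],1]]' 110
python3 -m jog '[[[-0.2,4,0],[0,0,0],1],[[-0.4,8,0],[0,0,0],1],[[-0.5,12,0],[0,0,0],1],[[-0.7,16,0],[0,0,0],1],[[-0.9,20,0],[0,0,0],1],[[-1,24,0],[0,0,0],1],[[-1.2,28,0],[0,0,0],1],[[-1.3,30,0],[0,0,0],1]]' 110
python3 -c "
from h import *
p=capture('scene');a=p['color'];cv2.imwrite('pics/s3c.png',cv2.resize(a[210:384,230:400],None,fx=3.4,fy=3.4))
X,v,u=pts(p)
C=X[(abs(X[:,1]-180)<14)&(abs(X[:,0]-590)<50)&(X[:,2]>80)];print(np.percentile(C[:,2],[50,90,99]))"
```

```text
time_s: 6.93
eef_pos: [591.6, 64.2, 105.3]
ee_rot: [-0.0, 0.693, 0.721, 0.0]
force: [-0.9, -0.4, -3.9]
grip_width: 0.266
time_s: 7.6
eef_pos: [590.1, 92.8, 104.8]
ee_rot: [-0.0, 0.693, 0.721, -0.001]
force: [-0.6, -3.7, -7.8]
grip_width: 0.266
[ 96.81711385  98.90501775 100.12827432]
```

View pics/s3c.png

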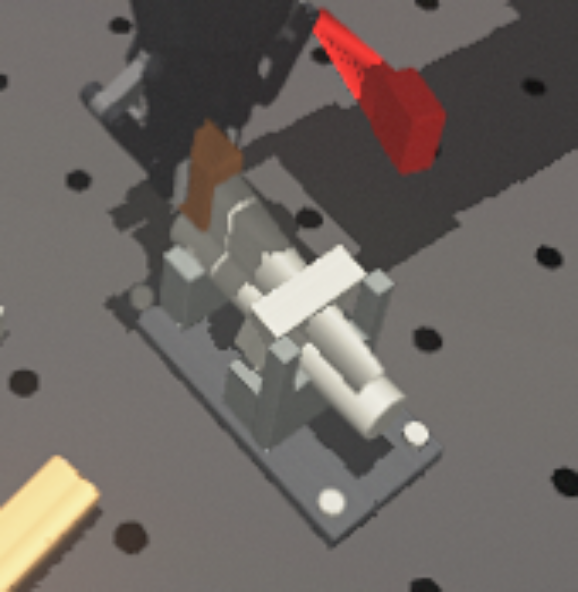

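The blade is centred under the crown and the clip is lifting, with about 4 N of push. I'll keep pushing.

```bash
python3 -m jog '[[[-0.3,6,0],[0,0,0],1],[[-0.5,12,0],[0,0,0],1],[[-0.8,18,0],[0,0,0],1],[[-1,24,0],[0,0,0],1],[[-1.3,30,0],[0,0,0],1],[[-1.5,36,0],[0,0,0],1],[[-1.7,40,0],[0,0,0],1],[[-1.7,41,0],[0,0,0],1]]' 110
python3 -c "
from h import *
p=capture('scene');a=p['color'];cv2.imwrite('pics/s4c.png',cv2.resize(a[210:384,230:400],None,fx=3.4,fy=3.4))
X,v,u=pts(p)
C=X[(X[:,1]>170)&(X[:,1]<230)&(abs(X[:,0]-590)<50)&(X[:,2]>80)];print(np.percentile(C[:,2],[50,90,99]),sensors.sense()['force'],sensors.sense()['eef_pos'])"
```

```text
time_s: 8.32
eef_pos: [588.7, 135.0, 105.5]
ee_rot: [0.0, 0.693, 0.721, 0.0]
force: [0.9, -0.5, -3.7]
grip_width: 0.271
[355.46571457 397.04908606 413.03536555] [ 0.23442076 -0.22802321 -3.31505447] [588.74213563 134.67760156 105.4571968 ]
```

View pics/s4c.png

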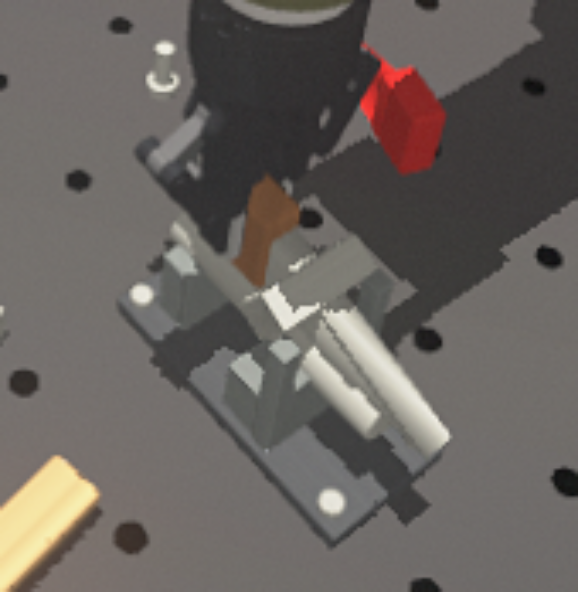

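The push force has dropped to about zero, so the legs have let go and the crown is resting on the blade. I'll draw the wedge back gently along the bar.

```bash
python3 -m jog '[[[0.2,-4,0],[0,0,0],1],[[0.5,-12,0],[0,0,0],1],[[0.9,-21,0],[0,0,0],1],[[1.2,-30,0],[0,0,0],1],[[1.6,-39,0],[0,0,0],1],[[2,-48,0],[0,0,0],1],[[2.3,-55,0],[0,0,0],1],[[2.4,-58,0],[0,0,0],1]]' 110
python3 -c "
from h import *
p=capture('scene');a=p['color'];cv2.imwrite('pics/s5c.png',cv2.resize(a[210:384,230:400],None,fx=3.4,fy=3.4))
X,v,u=pts(p)
for d in place_of(p,'clip')[:2]: print(d['p'],at(p,*d['centre']))
print(sensors.sense()['force'],sensors.sense()['eef_pos'])"
```

```text
time_s: 9.03
eef_pos: [591.2, 74.5, 105.3]
ee_rot: [0.0, 0.694, 0.72, -0.0]
force: [0.6, -0.0, -3.5]
grip_width: 0.269
0.74 [595.91125097 188.46731355 111.63418546]
[-0.39907282  0.23459963 -2.87102701] [591.15757511  75.33184656 105.29518857]
```

View pics/s5c.png

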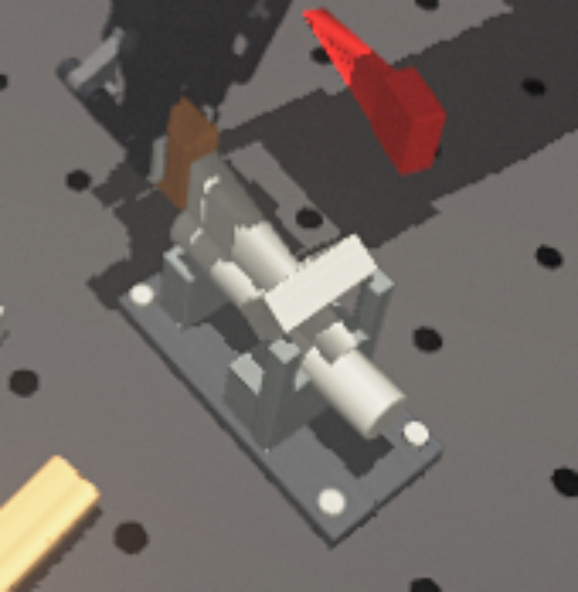

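The clip sits loose on the bar, with its crown top at about 112 mm (93 mm when seated). I'll withdraw fully, carry the wedge back and lower it.

```bash
python3 -m jog '[[[0.2,-5,0],[0,0,0],1],[[0.7,-16,0],[0,0,0],1],[[1.3,-32,0],[0,0,0],1],[[2,-50,0],[0,0,0],1],[[2.8,-70,0],[0,0,0],1],[[3.7,-92,0],[0,0,0],1],[[4.6,-115,0],[0,0,0],1],[[5.6,-140,0],[0,0,0],1]]' 110
python3 -m jog '[[[0,-30,4],[0,0,0],1],[[0,-60,8],[0,0,0],1],[[0,-90,8],[0,0,0],1],[[0,-120,0],[0,0,0],1],[[0,-150,-15],[0,0,0],1],[[0,-170,-30],[0,0,0],1],[[0,-180,-40],[0,0,0],1],[[0,-180,-50],[0,0,0],1]]' 110
python3 -m jog '[[[0,0,-6],[0,0,0],1],[[0,0,-12],[0,0,0],1],[[0,0,-17],[0,0,0],1],[[0,0,-21],[0,0,0],1],[[0,0,-23.5],[0,0,0],1],[[0,0,-25],[0,0,0],1],[[0,0,-25],[0,0,0],1],[[0,0,-25],[0,0,0],1]]' 110
python3 chk.py 6 | egrep "^\[|clip|wedge"; python3 -c "
import cv2
a=cv2.imread('pics/scene6.png');cv2.imwrite('pics/s6c.png',cv2.resize(a[130:384,150:400],None,fx=2.35,fy=2.35))"
```

```text
time_s: 9.8
eef_pos: [596.6, -65.3, 105.3]
ee_rot: [0.0, 0.693, 0.721, -0.0]
force: [0.9, -0.2, -3.5]
grip_width: 0.266
time_s: 10.47
eef_pos: [596.2, -246.2, 54.4]
ee_rot: [0.0, 0.694, 0.72, -0.0]
force: [0.8, 0.5, -3.9]
grip_width: 0.267
time_s: 11.13
eef_pos: [596.9, -244.0, 30.6]
ee_rot: [0.0, 0.693, 0.721, 0.0]
force: [1.0, -0.2, -2.7]
grip_width: 0.27
[ 596.9 -244.    30.6] [ 1.  -0.2 -2.7]
scene wedge 0.87 [207.8, 321.1] [ 3.64e+02 -5.42e+01 -2.00e-01]
scene wedge 0.79 [231.6, 231.0] [ 5.919e+02 -1.037e+02  1.000e-01]
scene wedge 0.52 [171.3, 147.6] [ 6.707e+02 -4.257e+02  5.000e-01]
scene clip 0.81 [291.2, 320.1] [595.5 185.3 114.2]
top wedge 0.87 [135.3, 379.5] [ 682.4 -416.6   -0.7]
top wedge 0.64 [171.1, 256.2] [ 599.5 -108.7    2.1]
top clip 0.74 [170.8, 122.1] [590.6 189.6 109.7]
```

View pics/s6c.png

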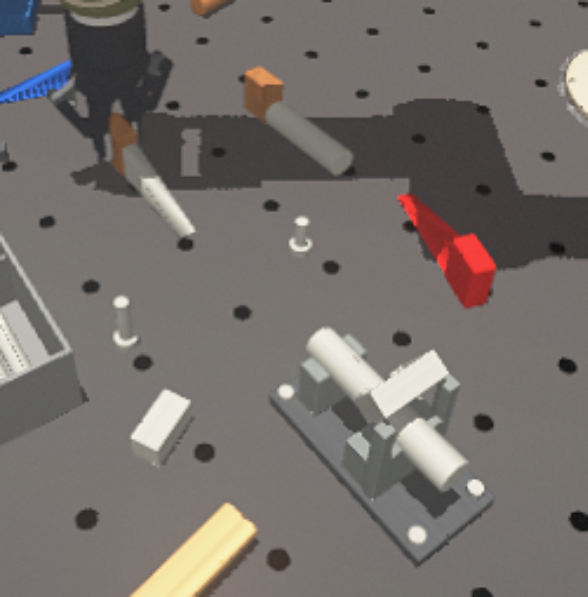

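The clip sits loose on the bar and the wedge is about 1 mm off the table. I'll touch it down, release and retreat upward.

```bash
python3 -m jog '[[[0,0,-0.5],[0,0,0],1],[[0,0,-1],[0,0,0],1],[[0,0,-1],[0,0,0],1],[[0,0,-1],[0,0,0],0.8],[[0,0,-1],[0,0,0],0.6],[[0,0,-1],[0,0,0],0.3],[[0,0,-1],[0,0,0],0],[[0,0,-1],[0,0,0],0]]' 20
python3 -m jog '[[[0,0,0],[0,0,0],0],[[0,0,0],[0,0,0],0],[[0,0,5],[0,0,0],0],[[0,0,25],[0,0,0],0],[[0,0,55],[0,0,0],0],[[0,0,90],[0,0,0],0],[[0,0,115],[0,0,0],0],[[0,0,120],[0,0,0],0]]' 20
python3 chk.py 7 | egrep "^\[|clip|wedge"; python3 -c "
import cv2
a=cv2.imread('pics/scene7.png');cv2.imwrite('pics/s7c.png',cv2.resize(a[130:384,150:400],None,fx=2.35,fy=2.35))"
```

```text
time_s: 12.1
eef_pos: [596.8, -244.1, 29.2]
ee_rot: [0.0, 0.693, 0.721, 0.0]
force: [-0.5, -0.3, 0.8]
grip_width: 0.811
time_s: 12.77
eef_pos: [598.2, -244.9, 155.0]
ee_rot: [0.004, 0.693, 0.721, 0.001]
force: [0.8, 0.1, 0.9]
grip_width: 0.998
[ 598.2 -244.9  155. ] [0.8 0.1 0.9]
scene wedge 0.76 [230.6, 231.1] [ 5.906e+02 -1.074e+02 -1.000e-01]
scene wedge 0.76 [208.4, 324.1] [359.9 -48.8  -0.5]
scene wedge 0.59 [172.0, 147.8] [ 672.  -421.     0.7]
scene clip 0.95 [291.2, 324.1] [588.  187.2 112. ]
top wedge 0.6 [139.6, 379.9] [ 564.6 -302.7  413.1]
top wedge 0.5 [171.8, 253.8] [ 599.  -101.5    1.9]
top clip 0.87 [171.1, 122.8] [587.7 189.2 110.9]
```

View pics/s7c.png

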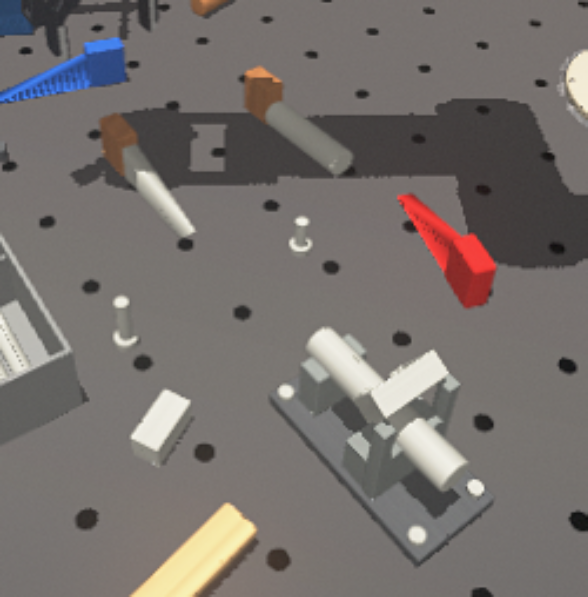

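The wedge lies upright on the table, its tip about 290 mm from the clip. The clip is loose, its crown top at about 111 mm, which puts the underside at about 107 mm (101 needed).

```bash
python3 -c "
from rig import ctrl
print(ctrl.finish_job())"
```

```text
the job is handed in; nothing more can be done
None
```

The clip is off the bar and the wedge is back on the table. I handed the job in at about 13 s on the robot's clock; no verdict was reported.

**What I did:** I gripped the orange-handled wedge across its handle and slid it along the bar under the crown to roughly 90 mm past its middle. The push rose to about 4 N and then fell to zero as the legs let go. I then drew the wedge back out and laid it down right way up.

**Last checks:**
- **Clip:** it sits loose on top of the bar. Its crown top measured 111–112 mm, against about 93 mm when seated. That puts the underside at about 107 mm, where 101 mm is needed.
- **Wedge:** it lies flat on the table with its tip about 290 mm from the clip.
- **Drift:** in the pictures it has not moved.
- **Gripper:** I saw no sign of the fingers touching the clip; the force readings stayed small throughout.

**Disagreements:** the two cameras differ by about 3–5 mm sideways and 1–4 mm in clip height, neither enough to change the result. The wedge detector also reported the red and blue look-alikes, which I ruled out by colour and position.

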